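Work the rusted crate bolt free

TASK

The rusted brown slide bolt on the lid of the low plywood crate has seized. Take it by its knob and work it free with short back-and-forth strokes, in and out, each as far as it will go, until it runs, then draw it fully out of its keeper to the end of its travel and let go. Leave the bright steel bolt beside it shut as it is.

Things in the scene. Friction and masses are not known exactly. Their poses are not given: they have to be found in the camera images.
- rusty_knob (a point): Middle of the upright round knob of the rusted brown bolt: 18 mm diameter, 35 mm high (17 mm above this point, 18 below; rim at its top 21 mm). Its bar and the 28 mm wide straps over it are 25 mm or more below this point. Site axes: z up, x along the bolt: +x pushes it in, toward the keeper on the crate's back rail; -x draws it out.
- rusty_bolt (a joint): Travel, m, grows as drawn out; starts near 0, shot. Stops -0.022 (in), +0.050 (fully out). Drags 3 N, crushing rust about 1.5 N more; stays put. Rust jams it hard at +0.009 until it is driven in to the jam at -0.010; then it comes out to a jam at +0.020, which frees the way in to -0.022, which frees the way fully out. Drive each stroke within 2 mm of its jam; more force does not help.
- bright_knob (a point): The same point on the knob of the bright steel bolt, alike in shape and size and parallel to the rusted one; leave it alone.
- bright_bolt (a joint): Travel of the bright bolt, m, grows as it is drawn out; starts near 0 and must stay as it is.
- crate: The fixed low plywood crate that carries both bolts on its top, 210 x 270 mm and 64 mm high; origin at the centre of its underside, x toward its back rail (the way the bolts shoot), y across, z up. The bolts lie 130 mm apart, 65 mm either side of the middle; which is on which side varies.

How it is judged:
By the outcome, as a careful person would: the job done as asked, in the order asked, and still so for the second after the job is handed in, with the robot touching nothing.
It also fails if it takes over 48 s, if anything falls off the work surface, if the arm or the gripper's body presses on something with over 40 N, if the wrist force passes 120 N, or if a joint passes its speed limit or range.

ROBOT

A 6-joint arm with a two-finger parallel gripper is mounted at the origin on the work surface; the furniture and walls round the work are solid. World frame = base frame: x ahead of the robot, y to its left, z up, the work surface at z = 0. Lengths are in m, angles in rad, forces in N, time in s.
With the tool pointing down it reaches from about 0.35 to 0.875 m from the base axis. Payload 4.2 kg.
Tool frame: the origin (TCP) lies at the very end of the fingers, on their centre line; the grasp point (between the pads) lies 19 mm behind it; z points along the fingers, y is the direction in which the jaws open and shut (so a half turn about z gives the same grasp; the last joint's range is limited). The gripper opens to 85 mm and grips with 20 to 120 N. Pads are 22 mm wide; open, the fingers measure 114 mm over their backs; the gripper's body (76 mm by 85 mm) begins 54 mm behind the grasp point. The pads swing forward as they close: fully open they stand 13 mm farther back than shut.
Start: joints at [1.483, 0.385, 0.008, 0, -1.194, -0.259], TCP at [0.212, 0.588, 0.231] pointing down, gripper open.
Joint ranges: [-3.14, 3.14], [-1.21, 2.06], [-1.07, 1.41], [-3.16, 2.05], [-2.99, -0.16], [-3.1, 3.1]. Speed limits (rad/s): [2.79, 2.79, 3.14, 3.14, 3.14, 3.14].

INTERFACE

Orientations are given as a unit quaternion [x, y, z, w].
In Python, from plant import readout, imaging, close_job gives the robot as it stands.
- The arm moves only by the tool play_rows, never from a script. Its argument "deltas" is a list that holds one entry, the list of rows, each a list of 5 numbers: the shift along the tool's x, y, z in m, then the turn about the tool's z in rad, then the closure, from 0 (fully open) to 1 (shut). A call has 1 to 20 rows; each row is the pose to reach, as a shift and turn from the pose commanded when the call began, along the tool's axes at that moment; what a row does not reach only later rows make up. A row lasts 1/10 s, in which the tool goes at most 50 mm and 8.59 degrees, less where a joint would pass 70% of its speed; a pose out of reach is approached as far as the arm can. A call with a gripper value outside its range is refused whole. The fingers move at their own pace and stop on an object; "grip_force" is the grip in N (left out, the last holds). Time passes only in rows, so rows that repeat a pose let the fingers close. It gives the time, the measured TCP pose, the force and the opening at its end, in the units of the state.
- readout.get_obs(): the state, without advancing time (a new reading comes with each control period).
- imaging.capture(name): name is "scene" or "top"; returns (picture, depth): 400x640x3 uint8, red, green, blue; 400x640 float32, m along the optical axis (not along the pixel's ray), 0 where there is no reading.
- imaging.calibration(name): a dict with "fx", "fy", "cx", "cy" (pixels), "dist" ([k1, k2, p1, p2, k3] as OpenCV has them; the pictures are not rectified), "view" (4x4, takes a point from world to camera coordinates). Camera axes: x right, y up, looking along -z (the intrinsics and any distortion apply to the point x, -y, -z); pixel columns grow to the right and rows downward; lengths in m; the calibration is good to about 2 mm. A picture is of the moment at which its call begins. calibration takes no time and is no camera call.
- close_job(): hands the job in, once; it reports no verdict.
The state is a dict: "clock": time; "joints": joint angles; "dq": joint speeds; "joint_efforts": joint torques, N m; "position": TCP position; "eef_rot": TCP orientation; "ft_force": force on the tool from outside, world axes, zero at the start; "torque": the same for the moment, N m; "finger_gap": opening from 0.0 (shut) to 1.0 (fully open).
Only numpy, scipy, OpenCV 4.12 (cv2) and the standard library are available. Lean on these libraries where they do the work, as an engineer would, in place of code of your own. Each camera call takes 0.05 s, during which the arm holds its last target.

## Working session

There is one attempt and no reset: what is moved stays moved. The work goes in short steps, Python scripts to look and compute and a tool call to move; the robot and the scene stay as the last step left them, time stands still between calls to the robot, and variables do not carry over. Pictures are saved under pics/ and viewed, and the job is handed in when it is done.

Besides the shell and the picture viewer there is one more tool, called after "Request:" as name([rows], argument=value, ...), one row to a line, values as JSON. play_rows: Moves the arm, as the interface text tells. Its arguments: {"type":"object","properties":{"deltas":{"type":"array"},"grip_force":{"type":"number"}},"required":["deltas"]}

```bash
mkdir -p pics; ls
python3 - <<'E'
from plant import readout, imaging
import cv2,numpy as np
print(readout.get_obs())
for n in("scene","top"):
    p,d=imaging.capture(n); np.savez(f"pics/{n}1.npz",p=p,d=d)
    cv2.imwrite(f"pics/{n}1.png",p[:,:,::-1]); c=imaging.calibration(n); print(n,c)
E
```

```text
pics
{'clock': 0.0, 'joints': array([ 1.48262020e+00,  3.85530164e-01,  6.61557674e-03, -4.97669965e-04,
       -1.19398015e+00, -2.58587017e-01]), 'dq': array([ 0.00121466,  0.00208762,  0.00044504,  0.00146755, -0.00186502,
        0.00048842]), 'joint_efforts': array([ 1.83671714e-04, -3.92286837e+01,  1.88403797e+01,  4.18612093e+00,
       -4.70003040e-03,  1.36151741e-06]), 'position': array([0.21220113, 0.58725176, 0.23023369]), 'eef_rot': array([ 9.84990621e-01, -1.72604528e-01, -1.41152021e-04,  1.06507929e-03]), 'ft_force': array([ 0.05750391, -0.12945018, -0.93422303]), 'torque': array([0.06177417, 0.02004085, 0.01113   ]), 'finger_gap': 0.9980874537766292}
scene {'fx': 511.6269347743169, 'fy': 511.6269347743169, 'cx': 314.92267518767545, 'cy': 198.2927447837891, 'dist': array([-0.00406276,  0.        ,  0.        ,  0.        ,  0.        ]), 'view': array([[ 0.47115774, -0.88203058, -0.00569525, -0.19422748],
       [ 0.67053793,  0.35397405,  0.65198256, -0.43154967],
       [-0.57305258, -0.31100551,  0.75821257, -0.60665648],
       [ 0.        ,  0.        ,  0.        ,  1.        ]])}
top {'fx': 466.0292973365448, 'fy': 466.0292973365448, 'cx': 330.86987667046225, 'cy': 196.73090086674412, 'dist': array([-0.03198729,  0.        ,  0.        ,  0.        ,  0.        ]), 'view': array([[ 0.01767784, -0.99931798,  0.03242007,  0.04763403],
       [ 0.99348577,  0.02120708,  0.11196553, -0.53926789],
       [-0.11257671,  0.03022957,  0.99318309, -0.90648513],
       [ 0.        ,  0.        ,  0.        ,  1.        ]])}
```

View pics/scene1.png

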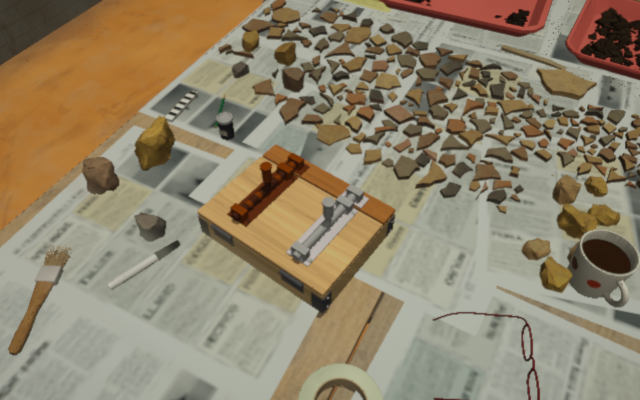

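View pics/top1.png

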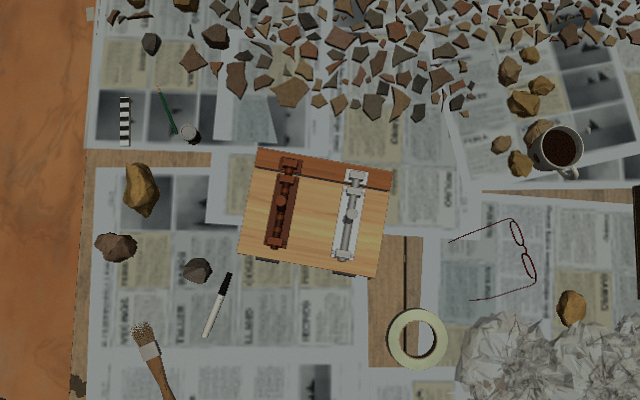

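The rusty bolt's knob is near (280,201) in the top view and (266,172) in the scene view. The bright bolt's knob is near (351,214) in the top view. I'll measure both next.

```bash
cat > h.py <<'E'
import numpy as np,cv2
from plant import readout, imaging
def cloud(n,d):
    c=imaging.calibration(n);K=np.array([[c['fx'],0,c['cx']],[0,c['fy'],c['cy']],[0,0,1]])
    v,u=np.mgrid[0:400,0:640]; q=cv2.undistortPoints(np.stack([u,v],-1).reshape(-1,1,2).astype(float),K,c['dist']).reshape(400,640,2)
    P=np.stack([q[...,0]*d,-q[...,1]*d,-d,np.ones_like(d)],-1)
    W=P@np.linalg.inv(c['view']).T
    W=W[...,:3].copy(); W[d<=0]=np.nan
    return W
E
python3 - <<'E'
from h import *
for n,(u0,v0,u1,v1) in {"top":(225,135,405,290),"scene":(190,135,400,315)}.items():
    z=np.load(f"pics/{n}1.npz");p,d=z['p'],z['d'];W=cloud(n,d)
    cv2.imwrite(f"pics/{n}1z.png",cv2.resize(p[v0:v1,u0:u1,::-1],None,fx=3.8 if n=="scene" else 4,fy=3.3 if n=="scene" else 3.8,interpolation=cv2.INTER_NEAREST)[:600,:800])
    sub=np.zeros((400,640),bool);sub[v0:v1,u0:u1]=1
    zz=W[...,2]
    for lo,hi in((.055,.072),(.072,.1),(.1,.14)):
        m=(sub&(zz>lo)&(zz<hi)).astype(np.uint8)
        k,l,s,c=cv2.connectedComponentsWithStats(m)
        for i in range(1,k):
            if s[i,4]>8:
                w=W[l==i]; print(n,lo,s[i],np.nanmean(w,0).round(4),w.min(0).round(4),w.max(0).round(4), 'rgb',p[l==i].mean(0).round())
        if lo==.055: print(cv2.minAreaRect(W[m>0][:,:2].astype(np.float32)))
E
```

```text
top 0.055 [  237   147   156   131 13357] [0.5022 0.0895 0.0639] [ 0.3813 -0.06    0.0551] [0.6297 0.2363 0.072 ] rgb [136. 109.  77.]
((0.5033671259880066, 0.0895664244890213), (0.270849347114563, 0.2165517956018448), 80.75460815429688)
top 0.072 [279 158  19  44 429] [0.5711 0.1436 0.0836] [0.5233 0.1255 0.0726] [0.6061 0.159  0.0905] rgb [74. 39. 23.]
top 0.072 [346 170  19  41 410] [0.5507 0.0162 0.0837] [ 0.5082 -0.0023  0.0727] [0.5843 0.0313 0.0905] rgb [118. 117. 111.]
top 0.072 [266 204  20  45 408] [0.4699 0.1601 0.0823] [0.4337 0.1463 0.0722] [0.5173 0.1791 0.0996] rgb [60. 31. 19.]
top 0.072 [335 216  18  46 395] [0.4491 0.0327 0.0822] [0.4119 0.0187 0.0745] [0.4966 0.0502 0.0901] rgb [107. 106. 101.]
top 0.1 [274 195  12  12 108] [0.5188 0.1523 0.1276] [0.5101 0.1429 0.1011] [0.5283 0.1629 0.1314] rgb [92. 50. 29.]
top 0.1 [346 208  11  11 104] [0.4982 0.0245 0.1277] [0.4894 0.0154 0.1056] [0.5077 0.0337 0.1316] rgb [129. 128. 121.]
scene 0.055 [  197   144   198   153 13076] [0.4889 0.0764 0.0643] [ 0.3808 -0.062   0.055 ] [0.6306 0.2378 0.0719] rgb [168. 133.  86.]
scene 0.055 [333 204   3   6   9] [0.5411 0.031  0.0675] [0.5366 0.0291 0.0651] [0.5444 0.0331 0.0704] rgb [133. 128. 122.]
((0.5032419562339783, 0.08863501250743866), (0.272607684135437, 0.21715937554836273), 80.76851654052734)
scene 0.072 [ 230  153   74   68 1052] [0.5174 0.1487 0.0825] [0.4328 0.124  0.0723] [0.6055 0.1773 0.0995] rgb [77. 36. 11.]
scene 0.072 [ 290  184   74   77 1141] [0.4954 0.0214 0.0827] [ 0.4117 -0.0044  0.0721] [0.5852 0.049  0.0997] rgb [122. 120. 112.]
scene 0.1 [259 162  13  20 199] [0.5161 0.1487 0.1205] [0.5092 0.1413 0.1004] [0.5283 0.1612 0.1317] rgb [89. 46. 15.]
scene 0.1 [321 197  14  21 216] [0.4956 0.0213 0.1211] [0.4875 0.0122 0.1001] [0.508  0.0328 0.1316] rgb [113. 109.  99.]
```

View pics/top1z.png

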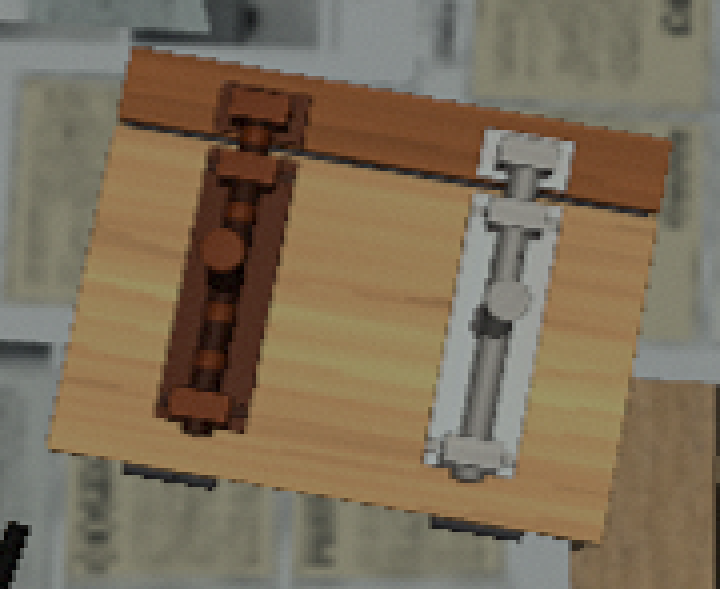

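Request:
play_rows([
  [[0.03,0.02,0.0,0.1,0],[0.06,0.042,0.0,0.2,0],[0.1,0.07,0.0,0.32,0],[0.14,0.098,0.0,0.44,0],[0.18,0.126,0.0,0.57,0],[0.22,0.154,0.0,0.7,0],[0.26,0.182,0.0,0.82,0],[0.3,0.21,0.0,0.95,0],[0.34,0.238,0.0,1.08,0],[0.38,0.266,0.01,1.2,0],[0.41,0.287,0.02,1.3,0],[0.43,0.3,0.03,1.36,0],[0.437,0.305,0.03,1.385,0],[0.437,0.305,0.03,1.385,0],[0.437,0.305,0.03,1.385,0],[0.437,0.305,0.03,1.385,0]],
], grip_force=60)

```text
clock: 1.7
position: [0.5194, 0.1535, 0.2019]
eef_rot: [-0.649, 0.761, -0.0, 0.001]
ft_force: [-0.1, 0.2, 0.6]
finger_gap: 0.998
```

```bash
cat > s.py <<'E'
from h import *
import sys
from scipy.spatial.transform import Rotation as R
o=readout.get_obs();Rm=R.from_quat(o['eef_rot']).as_matrix()
b=np.array([np.cos(-.161),np.sin(-.161),0]);k=np.array([.5188,.1522,.097])
print(o['clock'],o['position'].round(4),'F',o['ft_force'].round(1),'gap',round(o['finger_gap'],3),'j',o['joints'].round(2))
print('tool axes cols',Rm.round(3).tolist())
print('delta to grasp, tool:',(Rm.T@(k-o['position'])).round(4),'travel along bolt(out +):',round(float(-b@(o['position']-k)),4))
E
python3 s.py
```

```text
1.7 [0.5194 0.1535 0.2019] F [-0.1  0.2  0.6] gap 0.998 j [ 0.59  0.27 -0.24 -0.   -1.06 -0.75]
tool axes cols [[-0.158, -0.987, 0.001], [-0.987, 0.158, 0.001], [-0.001, -0.001, -1.0]]
delta to grasp, tool: [0.0015 0.0005 0.1049] travel along bolt(out +): -0.0004
```

Request:
play_rows([
  [[0.001,0,0.03,0,0],[0.0015,0,0.06,0,0.2],[0.0015,0.0005,0.085,0,0.3],[0.0015,0.0005,0.1,0,0.3],[0.0015,0.0005,0.105,0,0.3],[0.0015,0.0005,0.105,0,0.3]],
])

```text
clock: 2.3
position: [0.5187, 0.1517, 0.0963]
eef_rot: [-0.649, 0.761, -0.0, -0.0]
ft_force: [0.4, 0.1, 0.6]
finger_gap: 0.703
```

```bash
python3 s.py;python3 - <<'E'
from h import *
p,d=imaging.capture("scene");cv2.imwrite("pics/s2.png",cv2.resize(p[100:300,160:420,::-1],None,fx=3,fy=3))
E
```

```text
2.3 [0.5187 0.1517 0.0963] F [0.4 0.1 0.6] gap 0.703 j [ 0.58  0.38 -0.38  0.   -0.81 -0.74]
tool axes cols [[-0.159, -0.987, -0.0], [-0.987, 0.159, -0.0], [0.0, 0.0, -1.0]]
delta to grasp, tool: [-0.0005 -0.     -0.0007] travel along bolt(out +): 0.0
```

View pics/s2.png

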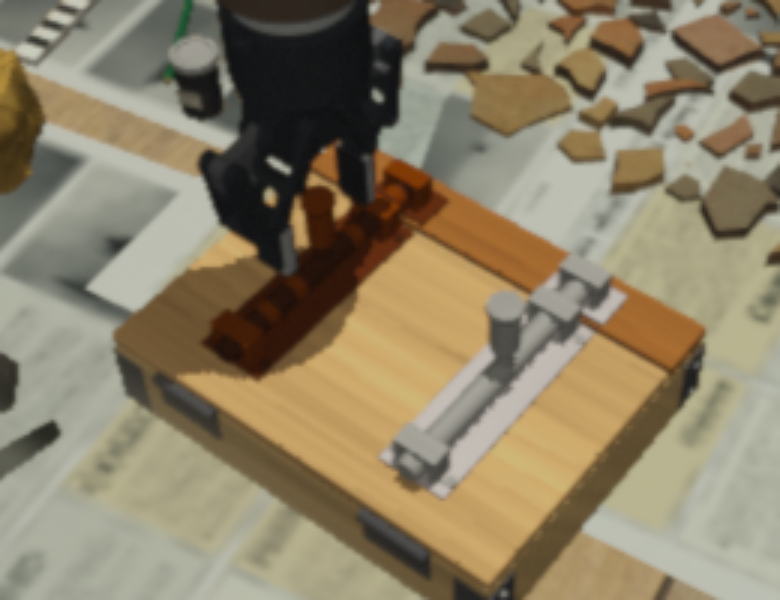

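The picture (3x crop) shows the rusty knob, at about (320,215), standing between the open fingers, which are lined up along the bolt. The bright bolt is clear of the gripper. I'll close the fingers now.

Request:
play_rows([
  [[0,0,0,0,0.6],[0,0,0,0,0.8],[0,0,0,0,1],[0,0,0,0,1],[0,0,0,0,1],[0,0,0,0,1]],
])

```text
clock: 2.95
position: [0.5194, 0.1513, 0.0973]
eef_rot: [-0.648, 0.762, -0.0, 0.001]
ft_force: [-2.2, 1.2, 6.0]
finger_gap: 0.21
```

```bash
python3 s.py
```

```text
2.95 [0.5194 0.1513 0.0973] F [-2.2  1.2  6. ] gap 0.21 j [ 0.58  0.38 -0.38  0.   -0.81 -0.74]
tool axes cols [[-0.16, -0.987, 0.001], [-0.987, 0.16, 0.001], [-0.001, -0.001, -1.0]]
delta to grasp, tool: [-0.0008  0.0007  0.0003] travel along bolt(out +): -0.0007
```

Request:
play_rows([
  [[0,-0.002,0,0,1],[0,-0.004,0,0,1],[0,-0.006,0,0,1],[0,-0.007,0,0,1],[0,-0.008,0,0,1],[0,-0.008,0,0,1]],
])

```text
clock: 3.55
position: [0.5265, 0.1501, 0.0972]
eef_rot: [-0.648, 0.762, 0.0, 0.0]
ft_force: [-4.6, 1.8, 6.8]
finger_gap: 0.209
```

```bash
python3 s.py
```

```text
3.55 [0.5265 0.1501 0.0972] F [-4.6  1.8  6.8] gap 0.209 j [ 0.57  0.39 -0.36 -0.   -0.82 -0.73]
tool axes cols [[-0.16, -0.987, -0.0], [-0.987, 0.16, 0.0], [-0.0, 0.0, -1.0]]
delta to grasp, tool: [-0.0008  0.0079  0.0002] travel along bolt(out +): -0.0079
```

Request:
play_rows([
  [[0,-0.001,0,0,1],[0,-0.002,0,0,1],[0,-0.003,0,0,1],[0,-0.003,0,0,1]],
])

```text
clock: 3.95
position: [0.5299, 0.1496, 0.0973]
eef_rot: [-0.648, 0.762, -0.0, 0.0]
ft_force: [-3.2, 0.4, 5.7]
finger_gap: 0.212
```

```bash
python3 s.py
```

```text
3.95 [0.5299 0.1496 0.0973] F [-3.2  0.4  5.7] gap 0.212 j [ 0.57  0.4  -0.35 -0.   -0.82 -0.73]
tool axes cols [[-0.16, -0.987, 0.001], [-0.987, 0.16, 0.0], [-0.001, -0.0, -1.0]]
delta to grasp, tool: [-0.0008  0.0114  0.0003] travel along bolt(out +): -0.0114
```

Request:
play_rows([
  [[0,-0.001,0,0,1],[0,-0.002,0,0,1],[0,-0.002,0,0,1]],
])

```text
clock: 4.25
position: [0.5318, 0.1492, 0.0973]
eef_rot: [-0.648, 0.762, 0.0, 0.0]
ft_force: [-4.2, 1.5, 6.8]
finger_gap: 0.208
```

```bash
python3 s.py
```

```text
4.25 [0.5318 0.1492 0.0973] F [-4.2  1.5  6.8] gap 0.208 j [ 0.57  0.4  -0.35 -0.   -0.82 -0.73]
tool axes cols [[-0.16, -0.987, 0.0], [-0.987, 0.16, 0.0], [-0.001, -0.0, -1.0]]
delta to grasp, tool: [-0.0009  0.0133  0.0003] travel along bolt(out +): -0.0133
```

Request:
play_rows([
  [[0,-0.001,0,0,1],[0,-0.002,0,0,1],[0,-0.002,0,0,1]],
])

```text
clock: 4.55
position: [0.5321, 0.1491, 0.0972]
eef_rot: [-0.648, 0.762, 0.001, -0.001]
ft_force: [-8.2, 4.4, 9.4]
finger_gap: 0.208
```

```bash
python3 s.py;python3 - <<'E'
from h import *
p,d=imaging.capture("scene");cv2.imwrite("pics/s3.png",cv2.resize(p[100:300,160:420,::-1],None,fx=3,fy=3))
E
```

```text
4.55 [0.5321 0.1491 0.0972] F [-8.2  4.4  9.4] gap 0.208 j [ 0.57  0.4  -0.34 -0.   -0.83 -0.73]
tool axes cols [[-0.16, -0.987, -0.003], [-0.987, 0.16, 0.0], [0.0, 0.003, -1.0]]
delta to grasp, tool: [-0.0009  0.0136  0.0003] travel along bolt(out +): -0.0136
```

View pics/s3.png

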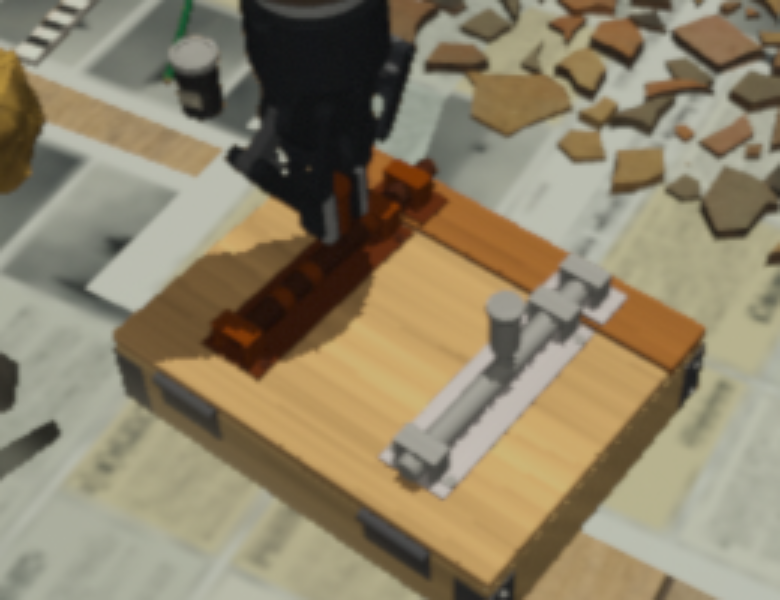

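The bolt's tip now shows past its keeper at about (428,168), so the knob is moving with the gripper. The tool only gained 0.3 mm of the last 2 mm and the force is rising, so this looks like the jam. I'll push a little more to confirm.

Request:
play_rows([
  [[0,-0.001,0,0,1],[0,-0.002,0,0,1],[0,-0.002,0,0,1]],
])

```text
clock: 4.9
position: [0.5324, 0.149, 0.0971]
eef_rot: [-0.648, 0.762, 0.002, -0.002]
ft_force: [-14.0, 7.6, 13.0]
finger_gap: 0.205
```

```bash
python3 s.py
```

```text
4.9 [0.5324 0.149  0.0971] F [-14.    7.6  13. ] gap 0.205 j [ 0.56  0.4  -0.34 -0.   -0.83 -0.72]
tool axes cols [[-0.161, -0.987, -0.006], [-0.987, 0.161, 0.0], [0.001, 0.006, -1.0]]
delta to grasp, tool: [-0.001   0.0139  0.0002] travel along bolt(out +): -0.0139
```

Request:
play_rows([
  [[0,0.003,0,0,1],[0,0.006,0,0,1],[0,0.009,0,0,1],[0,0.012,0,0,1],[0,0.015,0,0,1],[0,0.018,0,0,1],[0,0.021,0,0,1],[0,0.024,0,0,1],[0,0.027,0,0,1],[0,0.029,0,0,1],[0,0.031,0,0,1],[0,0.031,0,0,1]],
])

```text
clock: 6.1
position: [0.5068, 0.1534, 0.0973]
eef_rot: [-0.648, 0.762, -0.001, 0.002]
ft_force: [3.4, -2.7, 6.3]
finger_gap: 0.208
```

```bash
python3 s.py
```

```text
6.1 [0.5068 0.1534 0.0973] F [ 3.4 -2.7  6.3] gap 0.208 j [ 0.6   0.36 -0.41  0.   -0.8  -0.76]
tool axes cols [[-0.16, -0.987, 0.004], [-0.987, 0.16, 0.001], [-0.001, -0.003, -1.0]]
delta to grasp, tool: [-0.0008 -0.012   0.0003] travel along bolt(out +): 0.012
```

Request:
play_rows([
  [[0,0.001,0,0,1],[0,0.002,0,0,1],[0,0.003,0,0,1],[0,0.004,0,0,1],[0,0.004,0,0,1]],
])

```text
clock: 6.6
position: [0.5024, 0.1541, 0.0973]
eef_rot: [-0.648, 0.762, -0.001, 0.001]
ft_force: [2.7, -1.4, 7.1]
finger_gap: 0.206
```

```bash
python3 s.py
```

```text
6.6 [0.5024 0.1541 0.0973] F [ 2.7 -1.4  7.1] gap 0.206 j [ 0.61  0.36 -0.42  0.   -0.79 -0.77]
tool axes cols [[-0.16, -0.987, 0.003], [-0.987, 0.16, 0.001], [-0.001, -0.003, -1.0]]
delta to grasp, tool: [-0.0008 -0.0164  0.0003] travel along bolt(out +): 0.0164
```

Request:
play_rows([
  [[0,0.001,0,0,1],[0,0.002,0,0,1],[0,0.003,0,0,1],[0,0.003,0,0,1]],
])

```text
clock: 7.0
position: [0.5009, 0.1544, 0.0973]
eef_rot: [-0.648, 0.761, -0.001, 0.002]
ft_force: [8.6, -4.6, 3.2]
finger_gap: 0.207
```

```bash
python3 s.py
```

```text
7.0 [0.5009 0.1544 0.0973] F [ 8.6 -4.6  3.2] gap 0.207 j [ 0.61  0.35 -0.42  0.   -0.79 -0.77]
tool axes cols [[-0.16, -0.987, 0.006], [-0.987, 0.16, 0.001], [-0.002, -0.005, -1.0]]
delta to grasp, tool: [-0.0007 -0.018   0.0004] travel along bolt(out +): 0.018
```

Request:
play_rows([
  [[0,0.001,0,0,1],[0,0.002,0,0,1],[0,0.003,0,0,1],[0,0.003,0,0,1]],
])

```text
clock: 7.4
position: [0.5003, 0.1546, 0.0975]
eef_rot: [-0.648, 0.761, -0.003, 0.004]
ft_force: [16.3, -9.5, -1.6]
finger_gap: 0.209
```

```bash
python3 s.py
```

```text
7.4 [0.5003 0.1546 0.0975] F [16.3 -9.5 -1.6] gap 0.209 j [ 0.61  0.35 -0.43  0.01 -0.78 -0.78]
tool axes cols [[-0.159, -0.987, 0.01], [-0.987, 0.159, 0.001], [-0.003, -0.009, -1.0]]
delta to grasp, tool: [-0.0005 -0.0186  0.0006] travel along bolt(out +): 0.0186
```

Request:
play_rows([
  [[0,-0.003,0,0,1],[0,-0.006,0,0,1],[0,-0.01,0,0,1],[0,-0.014,0,0,1],[0,-0.018,0,0,1],[0,-0.022,0,0,1],[0,-0.026,0,0,1],[0,-0.03,0,0,1],[0,-0.034,0,0,1],[0,-0.037,0,0,1],[0,-0.04,0,0,1],[0,-0.042,0,0,1],[0,-0.044,0,0,1],[0,-0.044,0,0,1]],
])

```text
clock: 8.8
position: [0.538, 0.1482, 0.0972]
eef_rot: [-0.648, 0.762, 0.001, -0.0]
ft_force: [-4.0, 0.9, 10.6]
finger_gap: 0.211
```

```bash
python3 s.py
```

```text
8.8 [0.538  0.1482 0.0972] F [-4.   0.9 10.6] gap 0.211 j [ 0.56  0.41 -0.33 -0.   -0.83 -0.72]
tool axes cols [[-0.16, -0.987, -0.001], [-0.987, 0.16, 0.0], [-0.0, 0.001, -1.0]]
delta to grasp, tool: [-0.0008  0.0195  0.0002] travel along bolt(out +): -0.0195
```

Request:
play_rows([
  [[0,-0.001,0,0,1],[0,-0.002,0,0,1],[0,-0.003,0,0,1],[0,-0.004,0,0,1],[0,-0.005,0,0,1],[0,-0.006,0,0,1],[0,-0.006,0,0,1]],
])

```text
clock: 9.5
position: [0.543, 0.1474, 0.0972]
eef_rot: [-0.648, 0.762, 0.001, -0.001]
ft_force: [-6.2, 3.2, 11.0]
finger_gap: 0.209
```

```bash
python3 s.py
```

```text
9.5 [0.543  0.1474 0.0972] F [-6.2  3.2 11. ] gap 0.209 j [ 0.55  0.41 -0.32 -0.   -0.84 -0.71]
tool axes cols [[-0.161, -0.987, -0.003], [-0.987, 0.161, 0.0], [0.0, 0.003, -1.0]]
delta to grasp, tool: [-0.0009  0.0247  0.0003] travel along bolt(out +): -0.0247
```

Request:
play_rows([
  [[0,-0.001,0,0,1],[0,-0.002,0,0,1],[0,-0.003,0,0,1],[0,-0.004,0,0,1],[0,-0.004,0,0,1]],
])

```text
clock: 10.0
position: [0.5431, 0.1472, 0.097]
eef_rot: [-0.648, 0.762, 0.003, -0.004]
ft_force: [-18.7, 8.8, 19.5]
finger_gap: 0.209
```

```bash
python3 s.py
```

```text
10.0 [0.5431 0.1472 0.097 ] F [-18.7   8.8  19.5] gap 0.209 j [ 0.55  0.42 -0.31 -0.01 -0.85 -0.71]
tool axes cols [[-0.161, -0.987, -0.01], [-0.987, 0.161, -0.0], [0.002, 0.01, -1.0]]
delta to grasp, tool: [-0.0011  0.0248  0.0003] travel along bolt(out +): -0.0248
```

The inward stop is solid at −24.8 mm on my scale, which is about −22 true. Next I draw it out.

Request:
play_rows([
  [[0,0.003,0,0,1],[0,0.006,0,0,1],[0,0.01,0,0,1],[0,0.014,0,0,1],[0,0.018,0,0,1],[0,0.022,0,0,1],[0,0.026,0,0,1],[0,0.03,0,0,1],[0,0.034,0,0,1],[0,0.038,0,0,1],[0,0.042,0,0,1],[0,0.046,0,0,1],[0,0.05,0,0,1],[0,0.054,0,0,1],[0,0.058,0,0,1],[0,0.062,0,0,1],[0,0.066,0,0,1],[0,0.07,0,0,1],[0,0.072,0,0,1],[0,0.072,0,0,1]],
])

```text
clock: 12.0
position: [0.4783, 0.158, 0.0972]
eef_rot: [-0.648, 0.762, -0.0, 0.001]
ft_force: [2.4, -1.7, 8.7]
finger_gap: 0.213
```

```bash
python3 s.py
```

```text
12.0 [0.4783 0.158  0.0972] F [ 2.4 -1.7  8.7] gap 0.213 j [ 0.64  0.33 -0.47  0.   -0.77 -0.8 ]
tool axes cols [[-0.16, -0.987, 0.002], [-0.987, 0.16, 0.001], [-0.001, -0.002, -1.0]]
delta to grasp, tool: [-0.0008 -0.041   0.0003] travel along bolt(out +): 0.041
```

Request:
play_rows([
  [[0,0.002,0,0,1],[0,0.004,0,0,1],[0,0.005,0,0,1],[0,0.006,0,0,1],[0,0.007,0,0,1],[0,0.008,0,0,1],[0,0.008,0,0,1]],
])

```text
clock: 12.7
position: [0.4718, 0.1591, 0.0973]
eef_rot: [-0.648, 0.761, -0.001, 0.002]
ft_force: [7.2, -3.7, 5.0]
finger_gap: 0.212
```

```bash
python3 s.py
```

```text
12.7 [0.4718 0.1591 0.0973] F [ 7.2 -3.7  5. ] gap 0.212 j [ 0.65  0.32 -0.48  0.   -0.77 -0.82]
tool axes cols [[-0.16, -0.987, 0.004], [-0.987, 0.16, 0.001], [-0.001, -0.004, -1.0]]
delta to grasp, tool: [-0.0007 -0.0475  0.0005] travel along bolt(out +): 0.0475
```

Request:
play_rows([
  [[0,0.001,0,0,1],[0,0.002,0,0,1],[0,0.003,0,0,1],[0,0.004,0,0,1],[0,0.004,0,0,1]],
])

```text
clock: 13.2
position: [0.4716, 0.1594, 0.0975]
eef_rot: [-0.648, 0.761, -0.003, 0.005]
ft_force: [21.2, -12.5, -3.5]
finger_gap: 0.211
```

```bash
python3 s.py
```

```text
13.2 [0.4716 0.1594 0.0975] F [ 21.2 -12.5  -3.5] gap 0.211 j [ 0.66  0.31 -0.49  0.01 -0.76 -0.82]
tool axes cols [[-0.159, -0.987, 0.011], [-0.987, 0.159, 0.001], [-0.003, -0.011, -1.0]]
delta to grasp, tool: [-0.0004 -0.0478  0.001 ] travel along bolt(out +): 0.0478
```

It's at the outer stop, 72.6 mm from the inner one. I'll relax the pull, open the fingers and rise straight up.

Request:
play_rows([
  [[0,-0.002,0,0,1],[0,-0.004,0,0,1],[0,-0.005,0,0,1],[0,-0.005,0,0,0.7],[0,-0.005,0,0,0.5],[0,-0.005,0,0,0.3],[0,-0.005,0,0,0.3],[0,-0.005,0,0,0.3],[0,-0.005,-0.01,0,0.3],[0,-0.005,-0.03,0,0.3],[0,-0.005,-0.06,0,0.3],[0,-0.005,-0.1,0,0.3],[0,-0.005,-0.14,0,0.3],[0,-0.005,-0.16,0,0.3],[0,-0.005,-0.16,0,0.3]],
])

```text
clock: 14.7
position: [0.4722, 0.1597, 0.2609]
eef_rot: [-0.648, 0.762, -0.001, 0.004]
ft_force: [-0.2, 0.5, -0.1]
finger_gap: 0.701
```

```bash
python3 s.py
python3 - <<'E'
from h import *
p,d=imaging.capture("scene");cv2.imwrite("pics/s4.png",cv2.resize(p[100:300,160:420,::-1],None,fx=3,fy=3))
W=cloud("scene",d);z=W[...,2]
sub=np.zeros((400,640),bool);sub[150:315,200:400]=1
m=(sub&(z>.1)&(z<.135)).astype(np.uint8);k,l,s,c=cv2.connectedComponentsWithStats(m)
for i in range(1,k):
    w=W[l==i]; print(s[i],w.min(0).round(4),w.max(0).round(4),w.mean(0).round(4))
E
```

```text
14.7 [0.4722 0.1597 0.2609] F [-0.2  0.5 -0.1] gap 0.701 j [ 0.65  0.14 -0.25  0.   -1.17 -0.81]
tool axes cols [[-0.16, -0.987, 0.008], [-0.987, 0.16, 0.005], [-0.006, -0.007, -1.0]]
delta to grasp, tool: [ 0.0009 -0.0461  0.1642] travel along bolt(out +): 0.0472
[240 179  13  20 201] [0.4617 0.1477 0.1004] [0.4813 0.169  0.1314] [0.4689 0.1563 0.121 ]
[321 197  14  21 214] [0.4877 0.0131 0.1003] [0.5104 0.0325 0.1313] [0.4956 0.0214 0.121 ]
```

View pics/s4.png

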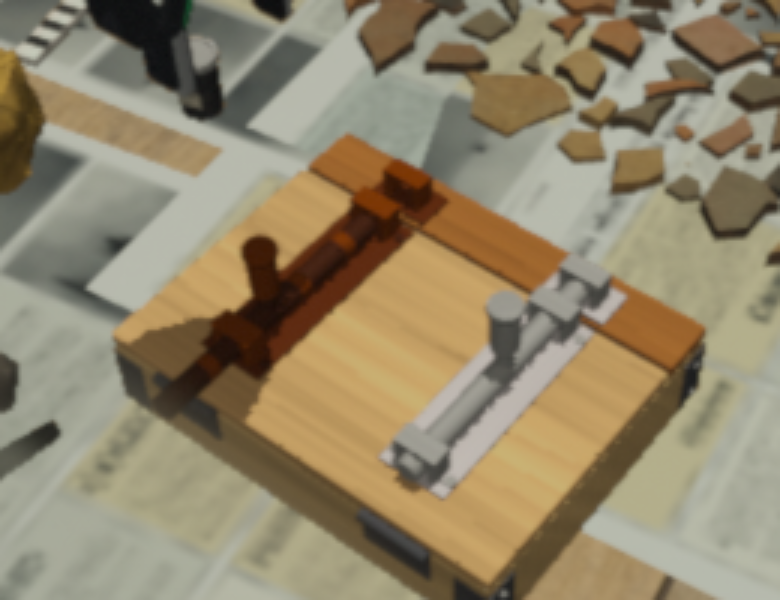

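The rusty knob, at about (260,260) in the crop, is clear of the gripper. The bar has left the keeper and sticks out at the front. The bright bolt hasn't moved, and its knob has the same mean position as before.

```bash
python3 -c "
from plant import close_job
print(close_job())"
```

```text
the job is handed in; nothing more can be done
None
```

The rusted bolt is free and drawn fully out to its end stop. I let go and handed the job in at about 15 s of the 48 s allowed.

**Strokes:** I gripped the knob with the fingers lined up along the bolt. I drove it in to the first jam, out to the second, in to the inner stop, then out to the outer stop. At each one the tool stopped advancing while the force rose. The largest push was about 28 N at the wrist, against the 120 N limit.

**Last checks:**
- **Rusty bolt:** the end-to-end run measured 72.6 mm, against 72 mm nominal. The last picture shows the bar out of its keeper and the gripper well clear.
- **Bright bolt:** its knob measured in the same place as before, to within 0.1 mm on its mean position.

**One offset:** the knob ended 47.8 mm from where it started rather than 50 mm. The jams also came at about −13.7 and +18 mm on my scale instead of −10 and +20. That fits the bolt starting roughly 2–3 mm out, and it did reach the hard stop.

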